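Stopper a vial in a sprung hand press and let the arm rise slowly

ROBOT

A 7-joint arm with a two-finger parallel gripper is mounted at the origin on a cart in front of the work surface, level with it; the furniture and walls round the work are solid. World frame = base frame: x ahead of the robot, y to its left, z up, the work surface at z = 0. Lengths are in m, angles in rad, forces in N, time in s.
With the tool pointing down it reaches from about 0.425 to 0.925 m from the base axis. Payload 6.8 kg.
Tool frame: the origin (TCP) lies on the centre line of the jaws, within the pads' length; the fingertips stand 14 mm ahead of it and the grasp point (between the pads) lies 5 mm behind it (r.tips_ahead is the distance from the TCP to the fingertips, in m); z points along the fingers, y is the line along which they close (so a half turn about z gives the same grasp; the last joint's range is limited). The gripper opens to 85 mm and grips with 20 to 120 N. Pads are 22 mm wide; open, the fingers measure 114 mm over their backs; the gripper's body (76 mm by 85 mm) begins 54 mm behind the grasp point. The pads swing forward as they close: fully open they stand 13 mm farther back than shut.
Start: joints at [1.207, 0.477, 0.022, 1.555, -0.011, 1.109, -0.083], TCP at [0.171, -0.653, 0.245] pointing down, gripper open.
Joint ranges: [-2.96, 2.96], [-0.34, 2.1], [-1.41, 1.46], [0.24, 2.44], [-1.37, 4.51], [0.17, 1.92], [-2.96, 2.96]. Speed limits (rad/s): [2.39, 2.39, 3.14, 3.14, 3.14, 3.14, 3.14].

INTERFACE

Orientations are given as a rotation vector (axis times angle).
In Python, from bench import r, eyes gives the robot as it stands.
- The arm moves only by the tool step_arm, never from a script. Its argument "rows" is a list of rows, each a list of 6 numbers: the shift along the world's x, y, z in units of 60 cm (1.0 is 60 cm), then the turn, a rotation vector about the world's x, y, z in units of pi rad (1.0 is pi rad). In form: [[x, y, z, rx, ry, rz], ...]. A call has 1 to 5 rows; each row is the pose to reach, as a shift and turn from the pose commanded when the call began, turning the shorter way round; what a row does not reach only later rows make up. A row lasts 1/12 s, in which the tool goes at most 41.7 mm and 7.16 degrees, less where a joint would pass 70% of its speed; a pose out of reach is approached as far as the arm can. A call with a number of a shift or a turn outside -1 to 1 is refused whole. A call with a gripper value outside its range is refused whole. "jaw" is the closure, from 0 (fully open) to 1 (shut), set as the call begins (left out, the last holds). The fingers move at their own pace and stop on an object; "squeeze" is the grip in N (left out, the last holds). Time passes only in rows, so rows that repeat a pose let the fingers close. It gives the time, the measured TCP pose, the force, the opening and the grip force at its end, in the units of the state.
- r.get_obs(): the state, without advancing time (a new reading comes with each control period).
- eyes.grab_frame(name): name is "scene" or "side" or "wrist"; returns the picture (420x560x3 uint8, red, green, blue); there is no depth.
- eyes.camera_info(name): a dict with "mtx" (3x3 intrinsics, pixels), "extrinsics" (4x4, takes a point from camera to world coordinates); the wrist camera has in their place "tool_from_camera" (4x4, takes a point from camera to tool coordinates, whose origin is the TCP and whose axes are the flange's). Camera axes: x right, y down, z forward; pixel columns grow to the right and rows downward; lengths in m; the calibration is good to about 2 mm. A picture is of the moment at which its call begins: read the wrist's pose just before it. camera_info takes no time and is no camera call.
- r.hand_in(): hands the job in; it is judged then, once.
The state is a dict: "clock": time; "joints": joint angles; "qvel": joint speeds; "tau": joint torques, N m; "tcp_pos": TCP position; "orientation": TCP orientation; "contact_force": force on the tool from outside, world axes, zero at the start; "moment": the same for the moment, N m; "grip_width": finger opening in m; "gripper_force": force on a finger pad.
Only numpy, scipy, OpenCV 4.12 (cv2) and the standard library are available. Lean on these libraries where they do the work, as an engineer would, in place of code of your own. Each camera call takes 0.05 s, during which the arm holds its last target. There are 200 camera calls.

TASK

Push the pad of the hand press that has the vial in it all the way down so that the vial's stopper is pressed fully home. Then let the spring-loaded arm come back up slowly, keeping your fingers on it all the way until it rests at the top: it must not snap back. Leave the vial standing in the press, and leave the empty press alone.

Things in the scene. Friction and masses are not known exactly. Their poses are not given: they have to be found in the camera images.
- lever_pad (a point): Centre of the top face of the grey palm pad (46 x 50 mm) at the robot's end of the steel arm of the press that holds the vial. Pad top 137 mm above the worktop at rest, 85 mm fully down, moving almost straight down (under 3 mm sideways). Push from above with shut fingers: the spring resists with 3 N at first, 8 N at the bottom, the stopper adds 1.5 N in the last 20 mm, then a hard stop.
- lever (a joint): Angle of that arm, rad: 0 = at rest at the top, 0.26 = fully down. Hinge level, 105 mm up between two grey cheeks at the far end of a 240 x 80 mm aluminium base, 200 mm beyond the pad. Only the fingers slow its return: let go, it snaps up.
- stopper (a joint): how far the black rubber stopper (18 mm across) has been pressed into the vial, m: 0 = standing proud, 0.008 = fully home; it stays where it is pressed to
- vial_mid (a point): centre of the amber glass vial (24 mm across, 42 mm tall without stopper), half-way up; it stands loose in the ring-shaped nest in the middle of the base plate, its foot 12 mm above the worktop, so this point is 33 mm above the worktop; z axis up
- spare_lever (a joint): angle of the arm of the second, equal but empty press; 0 = at rest at the top. To be left alone
There are look-alikes about, which are no part of the job. What is shaped like the part that bears stopper but green or purple is not meant.

How it is judged:
On the way:
1. the arm of the press with the vial is pushed down and the stopper is home (value of joint lever above 0.22 rad and value of joint stopper above 0.005 m), for 0.1 s.
At the end, for the whole second after the job is handed in: The arm is back at rest at the top (within 0.03 rad), the stopper is in by more than 5 of its 8 mm, and the vial stands upright in its nest (within 10 degrees and 15 mm of where it was, its height within 10 mm); the empty press's arm is up (within 0.05 rad) (value of joint lever below 0.03 rad and value of joint stopper above 0.005 m and height (world z) of vial_mid between 0.023 and 0.043 m and distance of vial_mid from where it was at the start of the episode below 0.015 m and angle between vial_mid's own z axis and vertical below 0.17 rad and value of joint spare_lever below 0.05 rad); the robot touches nothing.
It fails at once if the arm snaps back: it rises faster than 1 rad/s (about 0.2 m/s at the pad; a slow return takes a second or more) (velocity of joint lever below -1 rad/s).
It fails at once if the arm of the empty press is pushed down by more than 0.05 rad (value of joint spare_lever above 0.05 rad).
It also fails if it takes over 32 s, if anything falls off the work surface, if the arm or the gripper's body presses on something with over 40 N, if the wrist force passes 120 N, or if a joint passes its speed limit or range.

## Working session

There is one attempt and no reset: what is moved stays moved. The work goes in short steps, Python scripts to look and compute and a tool call to move; the robot and the scene stay as the last step left them, time stands still between calls to the robot, and variables do not carry over. Pictures are saved under pics/ and viewed, at most 10 in all, crops included, and the job is handed in when it is done.

Besides the shell and the picture viewer there is one more tool, called by a JSON object that holds its "api" and its "payload". step_arm: Moves the arm, as the interface text tells. Shifts and turns lie within -1 to 1; 1 stands for 60 cm of shift or pi rad of turn. Its arguments: {"type":"object","properties":{"rows":{"type":"array"},"jaw":{"type":"number"},"squeeze":{"type":"number"}},"required":["rows"]}

```bash
mkdir -p pics; python3 - <<'E'
from bench import r, eyes
import cv2,numpy as np
o=r.get_obs();print(o['clock'],o['tcp_pos'],o['orientation'],o['grip_width'],r.tips_ahead)
for n in("scene","side"):
    im=eyes.grab_frame(n);cv2.imwrite(f'pics/{n}.png',im[:,:,::-1]);c=eyes.camera_info(n);print(n,np.round(c['mtx'],1).tolist(),np.round(c['extrinsics'],3).tolist())
E
```

```text
0.0 [ 0.17061402 -0.65249683  0.24431372] [-3.11412882e+00 -4.00450632e-01  5.63167325e-04] 0.08544298989957792 0.014
scene [[419.1, 0.0, 281.9], [0.0, 419.1, 213.7], [0.0, 0.0, 1.0]] [[0.483, -0.561, 0.672, 0.033], [-0.876, -0.302, 0.377, -0.408], [-0.009, -0.771, -0.637, 0.651], [0.0, 0.0, 0.0, 1.0]]
side [[536.2, 0.0, 274.6], [0.0, 536.2, 210.1], [0.0, 0.0, 1.0]] [[0.76, 0.531, -0.375, 1.008], [0.65, -0.62, 0.439, -0.582], [0.001, -0.578, -0.816, 0.988], [0.0, 0.0, 0.0, 1.0]]
```

View pics/scene.png

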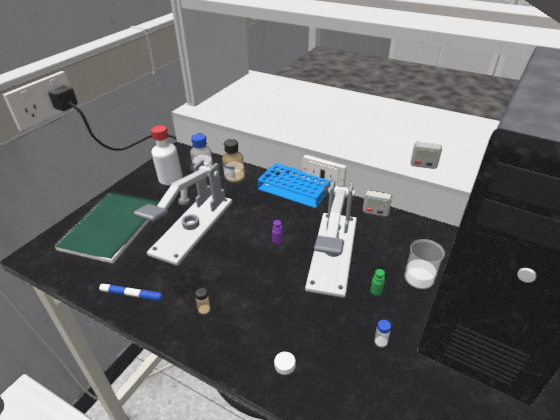

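View pics/side.png

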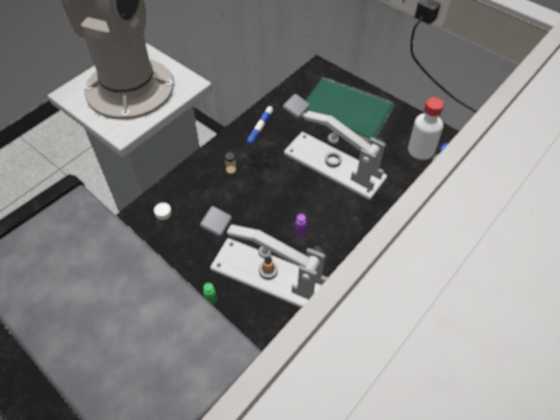

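Candidates for the press are the left one, scene (190,225) / side (335,160), whose nest is empty, and the right one, scene (332,245) / side (265,268), which has an amber vial with a dark stopper in its nest. The loose look-alikes are the amber vial at scene (202,300), the purple one at (277,232) and the green one at (378,282). I choose the right press, whose pad is at scene (329,244) / side (216,221).

```bash
cat > h.py <<'E'
import numpy as np
from bench import r, eyes
def ray(n,uv):
    c=eyes.camera_info(n);E=np.array(c['extrinsics']);d=E[:3,:3]@np.linalg.inv(c['mtx'])@[uv[0],uv[1],1.];return E[:3,3],d/np.linalg.norm(d)
def plane(n,uv,z):
    o,d=ray(n,uv);return o+d*(z-o[2])/d[2]
def tri(a,b):
    (o,d),(p,e)=ray('scene',a),ray('side',b)
    s=np.linalg.lstsq(np.c_[d,-e],p-o,rcond=None)[0];x,y=o+s[0]*d,p+s[1]*e
    return (x+y)/2,np.linalg.norm(x-y)
E
python3 - <<'E'
from h import *
import cv2
a=cv2.imread('pics/scene.png');b=cv2.imread('pics/side.png')
ca=cv2.resize(a[180:300,290:410],None,fx=4,fy=4,interpolation=2);cb=cv2.resize(b[195:315,190:270+40],None,fx=4,fy=4,interpolation=2)[:480,:320+0]
cb=cv2.resize(b[195:315,195:275],None,fx=4,fy=4,interpolation=2)
cv2.imwrite('pics/crop.png',np.hstack([ca,cb]))
print(plane('scene',(329,244),.137),plane('side',(216,221),.137),tri((329,244),(216,221)))
print('vial side',plane('side',(267,266),.045),'hinge side',plane('side',(314,262),.105),'spare',plane('side',(297,105),.137))
E
```

```text
[ 0.54170838 -0.21725164  0.137     ] [ 0.54848595 -0.21615537  0.137     ] (array([ 0.54625023, -0.21497637,  0.13266525]), np.float64(0.0012543162603304737))
vial side [ 0.6526551  -0.18851212  0.045     ] hinge side [ 0.73706188 -0.14930012  0.105     ] spare [0.46667442 0.13013596 0.137     ]
```

View pics/crop.png

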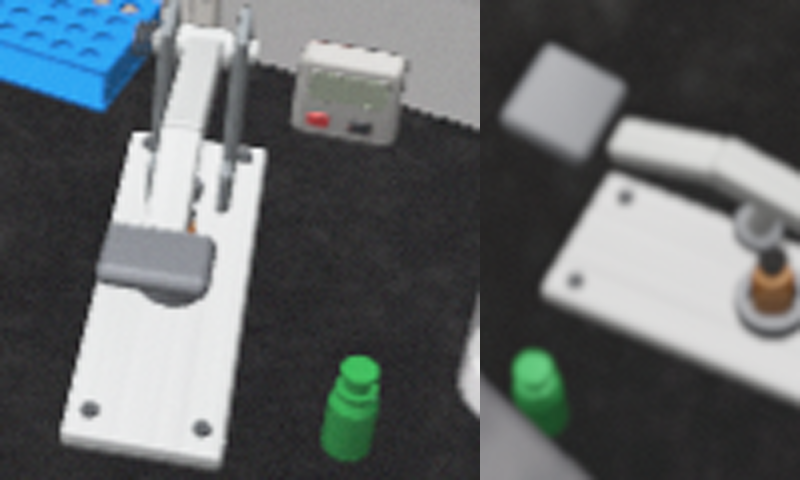

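The crop confirms that the right press holds the amber vial with the black stopper. Its pad top centre is at scene (329,241) / side (216,220). Next I check that the tall dark box on the right is clear of the path.

```bash
python3 - <<'E'
from h import *
print(plane('scene',(329.3,241.5),.137),plane('side',(215.8,220),.137),tri((329.3,241.5),(215.8,220)))
print('box base',[plane('scene',p,0).round(3) for p in((430,350),(495,140))])
for p in((70,185),(0,235),(225,405)):print('box top side',p,[plane('side',p,z).round(2).tolist() for z in(.2,.3,.4)])
def proj(n,X):
    c=eyes.camera_info(n);p=c['mtx']@(np.linalg.inv(c['extrinsics'])@[*X,1])[:3];return (p[:2]/p[2]).round(),p[2].round(2)
for X in ((.17,-.65,.24),(.545,-.216,.137)):print(proj('scene',X),proj('side',X))
# box top corner seen in scene (505,95)
o,d=ray('scene',(505,97));
for s in(.5,.6,.7,.8,.9):print((o+d*s).round(3))
print(tri((505,97),(265,380)))
E
```

```text
[ 0.54785353 -0.21510567  0.137     ] [ 0.54657653 -0.21473857  0.137     ] (array([ 0.54706362, -0.21526654,  0.13785082]), np.float64(0.0002964390707944778))
box base [array([ 0.516, -0.43 ,  0.   ]), array([ 1.341, -0.427,  0.   ])]
box top side (70, 185) [[0.32, -0.36, 0.2], [0.41, -0.39, 0.3], [0.49, -0.42, 0.4]]
box top side (0, 235) [[0.32, -0.51, 0.2], [0.4, -0.52, 0.3], [0.49, -0.53, 0.4]]
box top side (225, 405) [[0.81, -0.46, 0.2], [0.84, -0.48, 0.3], [0.86, -0.49, 0.4]]
(array([731., 713.]), np.float64(0.26)) (array([-134.,  228.]), np.float64(0.9))
(array([329., 243.]), np.float64(0.74)) (array([215., 220.]), np.float64(1.03))
[ 0.498 -0.41   0.468]
[ 0.591 -0.41   0.432]
[ 0.684 -0.411  0.395]
[ 0.778 -0.411  0.358]
[ 0.871 -0.412  0.322]
(array([ 0.86193122, -0.41952539,  0.32329634]), np.float64(0.016363200126909696))
```

{"api": "step_arm", "payload": {"rows": [[0.026,0.06,0,0,0,0],[0.052,0.12,0,0,0,0],[0.078,0.18,0,0,0,0],[0.104,0.24,0,0,0,0],[0.13,0.3,0,0,0,0]], "jaw": 1, "squeeze": 40}}

```text
clock: 0.52
tcp_pos: [0.2491, -0.471, 0.2449]
orientation: [-3.115, -0.4, 0.001]
contact_force: [1.3, -0.4, 0.8]
grip_width: 0.0258
gripper_force: 0.0
```

{"api": "step_arm", "payload": {"rows": [[0.028,0.06,0,0,0,0],[0.052,0.12,0,0,0,0],[0.088,0.175,0,0,0,0],[0.124,0.23,0,0,0,0],[0.16,0.285,0,0,0,0]]}}

```text
clock: 0.93
tcp_pos: [0.3451, -0.3002, 0.2453]
orientation: [3.116, 0.4, -0.0]
contact_force: [0.5, -0.6, -0.3]
grip_width: -0.0
gripper_force: 0.0
```

{"api": "step_arm", "payload": {"rows": [[0.06,0.026,0,0,0,0],[0.12,0.052,0,0,0,0],[0.18,0.078,0,0,0,0],[0.24,0.104,-0.01,0,0,0],[0.3,0.13,-0.03,0,0,0]]}}

```text
clock: 1.35
tcp_pos: [0.5271, -0.2233, 0.2282]
orientation: [3.115, 0.4, 0.003]
contact_force: [0.6, -1.2, 0.5]
grip_width: 0.0002
gripper_force: 0.0
```

{"api": "step_arm", "payload": {"rows": [[0.036,0.012,-0.02,0,0,0],[0.036,0.012,-0.05,0,0,0],[0.036,0.012,-0.05,0,0,0]]}}

```text
clock: 1.6
tcp_pos: [0.5455, -0.2149, 0.1935]
orientation: [-3.112, -0.405, 0.008]
contact_force: [-1.4, -0.1, -0.2]
grip_width: 0.0001
gripper_force: 0.0
```

```bash
python3 - <<'E'
from h import *
import cv2
o=r.get_obs();print(o['clock'],o['tcp_pos'],o['contact_force'])
a=eyes.grab_frame('scene')[:,:,::-1];b=eyes.grab_frame('side')[:,:,::-1]
f=lambda i,x,y:cv2.resize(i[y:y+140,x:x+100],None,fx=4,fy=4,interpolation=2)
cv2.imwrite('pics/near.png',np.hstack([f(a,280,160),f(b,170,150)]))
E
```

```text
1.6 [ 0.54547114 -0.21486165  0.19346399] [-1.41688116 -0.08707016 -0.183426  ]
```

View pics/near.png

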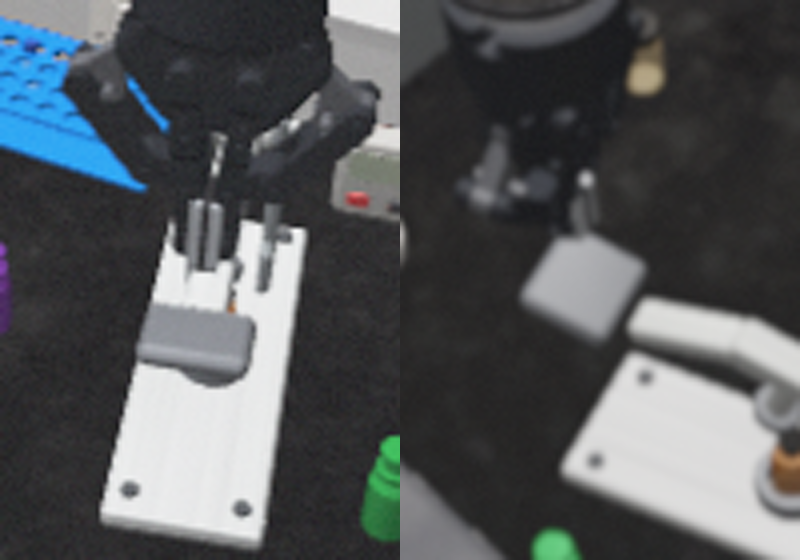

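The view shows the shut fingertips hanging just above the pad centre, in line with it in both views. Going down.

{"api": "step_arm", "payload": {"rows": [[0,0,-0.03,0,0,0],[0,0,-0.05,0,0,0],[0,0,-0.06,0,0,0],[0,0,-0.068,0,0,0],[0,0,-0.076,0,0,0]]}}

```text
clock: 2.12
tcp_pos: [0.5462, -0.2173, 0.152]
orientation: [3.116, 0.4, 0.0]
contact_force: [-0.8, 0.2, 4.0]
grip_width: -0.0
gripper_force: 1.5
```

{"api": "step_arm", "payload": {"rows": [[0,0,-0.01,0,0,0],[0,0,-0.02,0,0,0],[0,0,-0.03,0,0,0],[0,0,-0.04,0,0,0],[0,0,-0.05,0,0,0]]}}

```text
clock: 2.53
tcp_pos: [0.5462, -0.2174, 0.1214]
orientation: [3.115, 0.4, -0.0]
contact_force: [-2.9, -1.2, 5.7]
grip_width: 0.0005
gripper_force: 2.7
```

{"api": "step_arm", "payload": {"rows": [[0,0,-0.008,0,0,0],[0,0,-0.016,0,0,0],[0,0,-0.024,0,0,0],[0,0,-0.03,0,0,0]]}}

```text
clock: 2.87
tcp_pos: [0.5466, -0.2173, 0.1037]
orientation: [3.115, 0.4, 0.001]
contact_force: [-2.7, -0.7, 8.8]
grip_width: -0.0003
gripper_force: 4.2
```

{"api": "step_arm", "payload": {"rows": [[0,0,-0.005,0,0,0],[0,0,-0.01,0,0,0],[0,0,-0.013,0,0,0],[0,0,-0.013,0,0,0]]}}

```text
clock: 3.2
tcp_pos: [0.5471, -0.2173, 0.0989]
orientation: [3.115, 0.4, 0.001]
contact_force: [-10.3, 1.9, 30.6]
grip_width: 0.0001
gripper_force: 15.1
```

At the hard stop (tip at 85 mm, 30 N). I hold briefly, then rise slowly.

{"api": "step_arm", "payload": {"rows": [[0,0,0,0,0,0],[0,0,0,0,0,0],[0,0,0.003,0,0,0],[0,0,0.006,0,0,0],[0,0,0.01,0,0,0]]}}

```text
clock: 3.62
tcp_pos: [0.5467, -0.2173, 0.1026]
orientation: [3.115, 0.4, 0.001]
contact_force: [-1.8, -1.6, 6.2]
grip_width: 0.0002
gripper_force: 3.4
```

{"api": "step_arm", "payload": {"rows": [[0,0,0.005,0,0,0],[0,0,0.01,0,0,0],[0,0,0.015,0,0,0],[0,0,0.02,0,0,0],[0,0,0.025,0,0,0]]}}

```text
clock: 4.03
tcp_pos: [0.5462, -0.2174, 0.1171]
orientation: [3.115, 0.4, -0.001]
contact_force: [-1.6, -2.2, 5.4]
grip_width: -0.0003
gripper_force: 2.8
```

{"api": "step_arm", "payload": {"rows": [[0,0,0.005,0,0,0],[0,0,0.01,0,0,0],[0,0,0.015,0,0,0],[0,0,0.02,0,0,0],[0,0,0.025,0,0,0]]}}

```text
clock: 4.45
tcp_pos: [0.5466, -0.2173, 0.1321]
orientation: [3.115, 0.4, 0.001]
contact_force: [-0.8, -1.1, 4.7]
grip_width: 0.0004
gripper_force: 2.2
```

{"api": "step_arm", "payload": {"rows": [[0,0,0.005,0,0,0],[0,0,0.01,0,0,0],[0,0,0.015,0,0,0],[0,0,0.02,0,0,0],[0,0,0.025,0,0,0]]}}

```text
clock: 4.87
tcp_pos: [0.5476, -0.2167, 0.1475]
orientation: [3.115, 0.401, 0.004]
contact_force: [3.0, -1.6, 3.0]
grip_width: 0.0001
gripper_force: 1.8
```

{"api": "step_arm", "payload": {"rows": [[0,0,0.004,0,0,0],[0,0,0.008,0,0,0],[0,0,0.012,0,0,0],[0,0,0.016,0,0,0],[0,0,0.02,0,0,0]]}}

```text
clock: 5.28
tcp_pos: [0.5449, -0.2165, 0.1581]
orientation: [-3.115, -0.4, 0.005]
contact_force: [-0.4, -0.7, -0.6]
grip_width: -0.0
gripper_force: 0.0
```

{"api": "step_arm", "payload": {"rows": [[0,0,0.02,0,0,0],[0,0,0.05,0,0,0],[0,0,0.09,0,0,0],[0,0,0.13,0,0,0],[-0.05,0,0.15,0,0,0]]}}

```text
clock: 5.7
tcp_pos: [0.5211, -0.2159, 0.2525]
orientation: [3.114, 0.405, 0.011]
contact_force: [1.8, -0.8, 1.2]
grip_width: 0.0001
gripper_force: 0.0
```

{"api": "step_arm", "payload": {"rows": [[-0.06,0,0,0,0,0],[-0.12,0,0,0,0,0],[-0.17,0,0,0,0,0],[-0.17,0,0,0,0,0]]}}

```text
clock: 6.03
tcp_pos: [0.4079, -0.2173, 0.2488]
orientation: [-3.116, -0.395, 0.008]
contact_force: [-1.4, -0.5, 0.4]
grip_width: 0.0003
gripper_force: 0.0
```

```bash
python3 - <<'E'
from h import *
import cv2
o=r.get_obs();print(o['clock'],o['tcp_pos'],o['contact_force'])
a=eyes.grab_frame('scene')[:,:,::-1];b=eyes.grab_frame('side')[:,:,::-1]
f=lambda i,x,y:cv2.resize(i[y:y+140,x:x+100],None,fx=4,fy=4,interpolation=2)
cv2.imwrite('pics/end.png',np.hstack([f(a,280,160),f(b,200,180)]))
E
```

```text
6.0333 [ 0.40790245 -0.21733393  0.2487668 ] [-1.39911689 -0.51468301  0.37744756]
```

View pics/end.png

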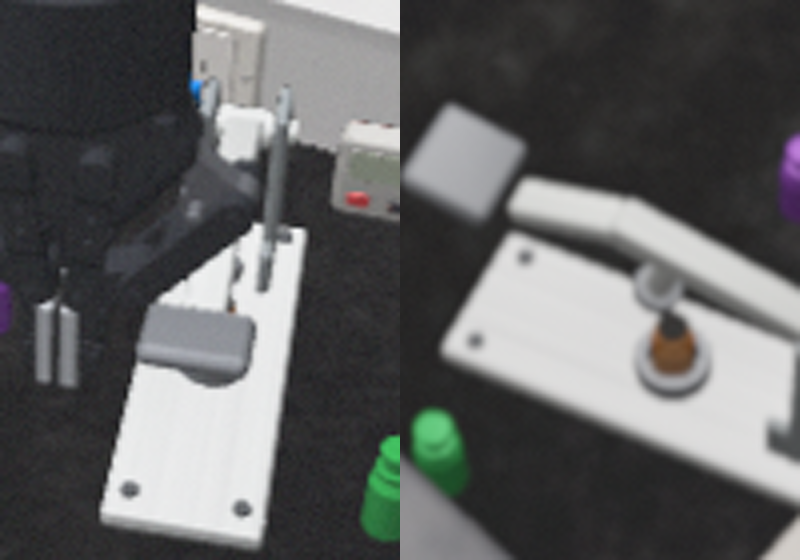

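The arm is back at the top and the vial stands in its nest at crop (672,345). I compare the stopper before and after at the same scale.

```bash
python3 - <<'E'
from h import *
import cv2
b=eyes.grab_frame('side')[:,:,::-1];a=cv2.imread('pics/side.png')
f=lambda i:cv2.resize(i[245:285,248:288],None,fx=10,fy=10,interpolation=0)
cv2.imwrite('pics/cmp.png',np.hstack([f(a),f(b)]))
E
```

```text
(no output)
```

View pics/cmp.png

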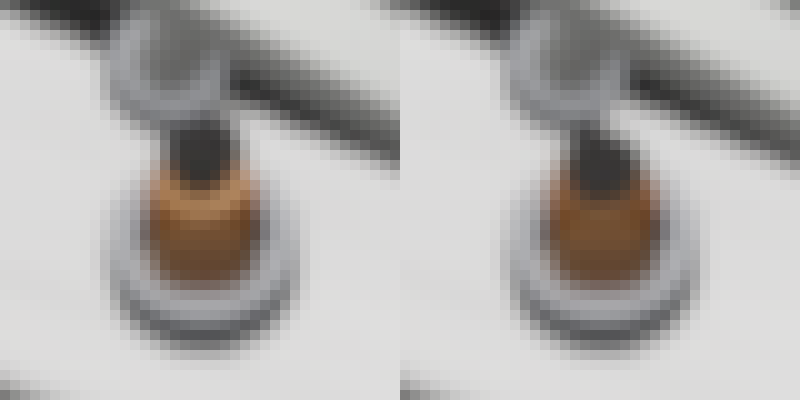

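The stopper sits about 2 px lower than before, which matches roughly 8 mm, and the vial has not moved.

```bash
python3 -c "
from bench import r
print(r.hand_in())"
```

```text
the job is handed in; nothing more can be done
None
```

I pushed the vial press's arm to its hard stop, let it back up with the fingers on it, and handed the job in; the final pictures show the stopper pressed in, the arm at the top and the vial in its nest, and I never went near the empty press, but the hand-in returned no verdict.

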